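# Reset a battery end stop on its shaft

### The job

The replacement battery block stands clear of its end stop. Slacken the red T-handled set screw on the shaft collar, slide the collar along the shaft until its rubber pad rests against the end of the battery case without shoving the battery along the tray, then tighten the set screw fully again and let go. Leave the other things on the shelf where they lie.

Things in the scene. Friction and masses are not known exactly. Their poses are not given: they have to be found in the camera images.
- rack: Fixed grey battery tier; base plate 200 x 760 mm, 6 mm thick. Origin on the table below the shaft's axis. +y runs along the shaft from the end stop to the battery, +x from the shaft to the battery row, away from the robot, z up. The 20 mm steel shaft lies along y at x = 0, z = 100 mm. A dark grey neighbour block is fixed at y 231 to 383 mm, beyond the battery.
- trunking (a point): Middle of the underside of the cable trunking (52 mm wide in x, 750 mm long, 41 mm high) over the shaft, 285 mm above the table, 11 mm to the robot's side of the shaft's axis; on uprights 34 x 30 mm at rack y -306 and +414 mm. It bars a vertical tool from the handle: come from the robot's side, tilted about 35 degrees. Axes as the rack's.
- battery: Replacement battery: ribbed white block, black lid, 98 (x) x 151 (y) x 95 mm high, two brass posts on top (to 110 mm), 3.2 to 4.4 kg, loose in the tray, square to the rack between 14 mm high guides. Origin: centre of its underside, 6 mm above the table; axes as the rack's. The end towards the stop is its face at y = -75.5 mm. A push of some 15 N along y can shift it.
- pad (a point): Centre of the working face (60 x 40 mm, facing rack +y) of the black rubber pad on the collar's steel stop arm: 70 mm to +x of the shaft's axis, 75 mm above the table, 22 mm to +y of the middle of the collar and screw axis. Axes as the rack's. It touches when level along y with the battery's end face, 65 to 200 mm away at the start.
- collar (a joint): Place of the shaft collar (aluminium, 48 mm across, 36 mm wide, 0.6 kg) along the shaft, m; grows towards the battery (rack +y). Range 0 to 0.22, start 0 to 0.08. Held fast by the tight set screw; when slack it slides with about 2 N of friction and cannot turn on the shaft. It can be slid by the T-handle.
- handle (a point): Centre of the set screw's red T-handle: bar 74 mm long, 14 mm thick, 22 mm tall, on a 12 mm stem; 40 mm clear of the collar's skin, 152 mm above the table. z: the screw's axis, outwards, leaning 35 degrees from vertical to rack -x (to the robot). x along the bar, y across it. At set_screw 0, x is turned -0.6 rad about z from straight up the slope (up, rack +x).
- set_screw (a joint): Turn of the set screw, rad: 0 tight (its stop), grows as it is loosened, anticlockwise seen from outside (positive about point handle's z). Range 0 to 1.3; it grips below about 0.7 and is slack above that. About 0.2 N m of friction; stays where it is left. Starts at 0 to 0.05.
- spanner: Orange insulated spanner, 180 mm long, lying on the shelf; origin under its middle. Not needed; leave it.
- boot_cover: Black rubber battery boot cover, a round cap 52 mm across and 44 mm high with a 35 mm side spout; origin at the centre of the cap's underside. Leave it.
- post_adapter: Brass battery post adapter, 44 mm across, 60 mm high, standing; origin at the centre of its foot. Leave it.
- meter_case: Chrome pocket voltmeter case, 125 x 72 x 30 mm, lying flat; origin at the centre of its underside. Leave it.
- link_bar: Copper link bar with blue sleeve, 130 x 24 x 6 mm, lying flat; origin at the centre of its underside. Leave it.
- post_brush: Battery post brush, 170 mm long, lying on the shelf; origin under its middle. Leave it.
Not all that is in view belongs to the job. There is more than one size of the battery; the one meant has the size given above.

How it is judged:
By the outcome, as a careful person would: the job done as asked, in the order asked, and still so for the second after the job is handed in, with the robot touching nothing.
It also fails if it takes over 35 s, if anything falls off the work surface, if the arm or the gripper's body presses on something with over 40 N, if the wrist force passes 120 N, or if a joint passes its speed limit or range.

### The arm

A 6-joint arm with a two-finger parallel gripper is mounted at the origin on the work surface. World frame = base frame: x ahead of the robot, y to its left, z up, the work surface at z = 0. Lengths are in mm, angles in rad, forces in N, time in s.
With the tool pointing down it reaches from about 275 to 750 mm from the base axis. Payload 10.2 kg.
Tool frame: the origin (TCP) lies at the centre of the arm's flange, where the gripper is bolted on; the fingertips stand ctrl.tip_reach ahead of it and the grasp point (between the pads) lies 155 mm ahead of it (ctrl.tip_reach is the distance from the TCP to the fingertips, in mm); z points along the fingers, y is the direction in which the jaws open and shut (so a half turn about z gives the same grasp; the last joint's range is limited). The gripper opens to 85 mm and grips with 20 to 120 N. Pads are 22 mm wide; open, the fingers measure 114 mm over their backs; the gripper's body (76 mm by 85 mm) begins 54 mm behind the grasp point. The pads swing forward as they close: fully open they stand 13 mm farther back than shut.
Start: joints at [0.996, 0.313, 1.498, -0, 1.331, -0.223], TCP at [180.922, 492.848, 404.694] pointing down, gripper open.
Joint ranges: [-2.94, 2.94], [-0.97, 2.17], [0.19, 2.56], [-1.23, 4.37], [0.02, 3.11], [-2.88, 2.88]. Speed limits (rad/s): [2.39, 2.39, 3.01, 3.14, 3.14, 3.14].

### API

Orientations are given as a unit quaternion [w, x, y, z].
In Python, from rig import ctrl, viewer gives the robot as it stands.
- The arm moves only by the tool drive_tool, never from a script. Its argument "rows" is a list that holds one entry, the list of rows, each a list of 6 numbers: the shift along the world's x, y, z normalised to -1 to 1, where 1 is 0.1 m, then the turn, a rotation vector about the world's x, y, z normalised to -1 to 1, where 1 is 90 degrees. A call has 1 to 10 rows; each row is the pose to reach, as a shift and turn from the pose measured when the call began; what a row does not reach only later rows make up. A row lasts 1/8 s, in which the tool goes at most 62.5 mm and 10.7 degrees, less where a joint would pass 70% of its speed; a pose out of reach is approached as far as the arm can. A call with a number of a shift or a turn outside -1 to 1 is refused whole. A call with a gripper value outside its range is refused whole. "fingers" is the opening, from -1 (shut) to 1 (fully open), set as the call begins (left out, the last holds). The fingers move at their own pace and stop on an object; "force" is the grip in N (left out, the last holds). Time passes only in rows, so rows that repeat a pose let the fingers close. It gives the time, the measured TCP pose, the force and the opening at its end, in the units of the state.
- ctrl.sense(): the state, without advancing time (a new reading comes with each control period).
- viewer.capture(name): name is "side" or "top" or "wrist"; returns the picture (420x560x3 uint8, red, green, blue); there is no depth.
- viewer.calibration(name): a dict with "mtx" (3x3 intrinsics, pixels), "extrinsics" (4x4, takes a point from camera to world coordinates). Camera axes: x right, y up, looking along -z (the intrinsics and any distortion apply to the point x, -y, -z); pixel columns grow to the right and rows downward; lengths in mm; the calibration is good to about 2 mm. The wrist camera is an equidistant fisheye: a pixel r from the principal point sees the ray r / f radians off the axis. A picture is of the moment at which its call begins: read the wrist's pose just before it. calibration takes no time and is no camera call; for the wrist camera it gives the pose at the moment of the call.
- ctrl.finish_job(): hands the job in, once; it reports no verdict.
The state is a dict: "time_s": time; "joints": joint angles; "dq": joint speeds; "tau": joint torques, N m; "eef_pos": TCP position; "ee_rot": TCP orientation; "force": force on the tool from outside, world axes, zero at the start; "wrist_torque": the same for the moment, N m; "grip_width": opening from 0.0 (shut) to 1.0 (fully open).
Only numpy, scipy, OpenCV 4.12 (cv2) and the standard library are available. Lean on these libraries where they do the work, as an engineer would, in place of code of your own. Each camera call takes 0.05 s, during which the arm holds its last target.

## Working session

There is one attempt and no reset: what is moved stays moved. The work goes in short steps, Python scripts to look and compute and a tool call to move; the robot and the scene stay as the last step left them, time stands still between calls to the robot, and variables do not carry over. Pictures are saved under pics/ and viewed, and the job is handed in when it is done.

Besides the shell and the picture viewer there is one more tool, called after "Call:" as name([rows], argument=value, ...), one row to a line, values as JSON. drive_tool: Moves the arm, as the interface text tells. Scaled input: -1 to 1 covers 0.1 m each way for a shift and 90 degrees each way for a turn. Its arguments: {"type":"object","properties":{"rows":{"type":"array","items":{"type":"array","items":{"type":"array","items":{"type":"number"}}}},"fingers":{"type":"number"},"force":{"type":"number"}},"required":["rows"]}

```bash
ls; mkdir -p pics; python3 - <<'E'
from rig import ctrl, viewer
import cv2
s=ctrl.sense(); print(s, ctrl.tip_reach)
for n in ["side","top","wrist"]:
    c=viewer.calibration(n); print(n,c)
    im=viewer.capture(n); cv2.imwrite(f"pics/{n}0.png",im[:,:,::-1])
E
```

```text
pics
{'time_s': 0.0, 'joints': array([ 9.95574635e-01,  3.13462653e-01,  1.49847921e+00, -1.42899204e-05,
        1.33106806e+00, -2.23379337e-01]), 'dq': array([ 0.00031535, -0.00013637, -0.00041713,  0.00071568, -0.00088711,
       -0.00051324]), 'tau': array([ 5.14034618e-04, -4.12270188e+01, -2.59743941e+01, -1.21798180e-04,
        4.16043316e-03,  7.18179376e-05]), 'eef_pos': array([180.90401835, 492.79420782, 404.11259875]), 'ee_rot': array([-2.69104647e-04,  1.75013452e-01,  9.84565787e-01, -6.55585193e-04]), 'force': array([-0.44556628, -0.20092664,  0.2624863 ]), 'wrist_torque': array([-0.02760657,  0.01417653, -0.02260304]), 'grip_width': 1.0018367970684998} 173.4
side {'mtx': array([[453.5737122 ,   0.        , 279.01833486],
       [  0.        , 453.5737122 , 209.05349877],
       [  0.        ,   0.        ,   1.        ]]), 'extrinsics': array([[ 8.98406165e-01,  2.31408633e-01, -3.73251130e-01,
        -7.95720318e+01],
       [-4.38717930e-01,  5.11275472e-01, -7.39002009e-01,
        -1.20268944e+03],
       [ 1.98227031e-02,  8.27675925e-01,  5.60856153e-01,
     
[... 455 characters left out ...]
1],
       [ 5.05488876e-03,  1.05593708e-01,  9.94396509e-01,
         1.44333145e+03],
       [ 0.00000000e+00,  0.00000000e+00,  0.00000000e+00,
         1.00000000e+00]])}
wrist {'mtx': array([[325.1922621 ,   0.        , 278.94727763],
       [  0.        , 325.1922621 , 203.73927387],
       [  0.        ,   0.        ,   1.        ]]), 'extrinsics': array([[ 3.44549224e-01, -8.89175877e-01, -3.01084858e-01,
         1.02718275e+02],
       [ 9.38765165e-01,  3.25523985e-01,  1.12934055e-01,
         5.21224506e+02],
       [-2.40789423e-03, -3.21559317e-01,  9.46886375e-01,
         3.73543368e+02],
       [ 0.00000000e+00,  0.00000000e+00,  0.00000000e+00,
         1.00000000e+00]])}
```

View pics/side0.png

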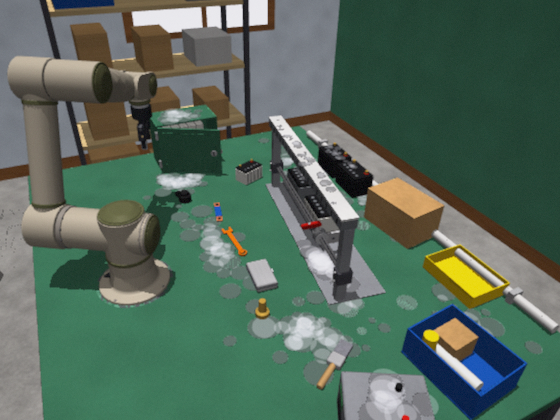

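View pics/top0.png

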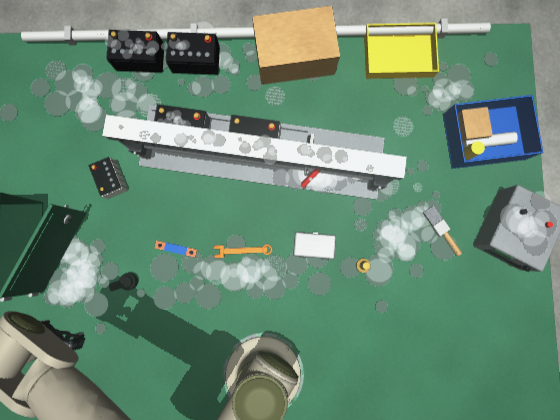

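View pics/wrist0.png

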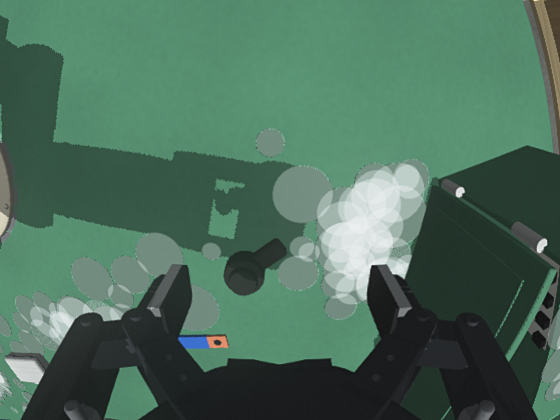

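Side: red handle near (312,225) under the white trunking; rack runs from (360,285) to (290,180). Top: red handle near (312,178), battery candidates (255,125) and (180,115). I'll enlarge.

```bash
python3 - <<'E'
import cv2
t=cv2.imread("pics/top0.png"); s=cv2.imread("pics/side0.png")
cv2.imwrite("pics/topc.png",cv2.resize(t[95:205,90:420],None,fx=2.4,fy=2.4,interpolation=cv2.INTER_CUBIC))
cv2.imwrite("pics/topd.png",cv2.resize(t[100:200,215:395],None,fx=4.4,fy=4.4,interpolation=cv2.INTER_CUBIC))
cv2.imwrite("pics/sidec.png",cv2.resize(s[150:300,260:390],None,fx=4,fy=4,interpolation=cv2.INTER_CUBIC))
E
```

```text
(no output)
```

View pics/topc.png

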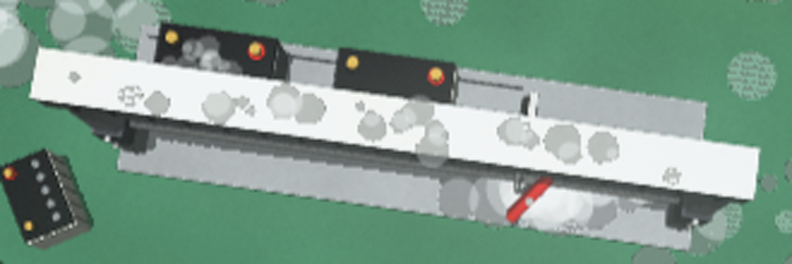

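View pics/topd.png

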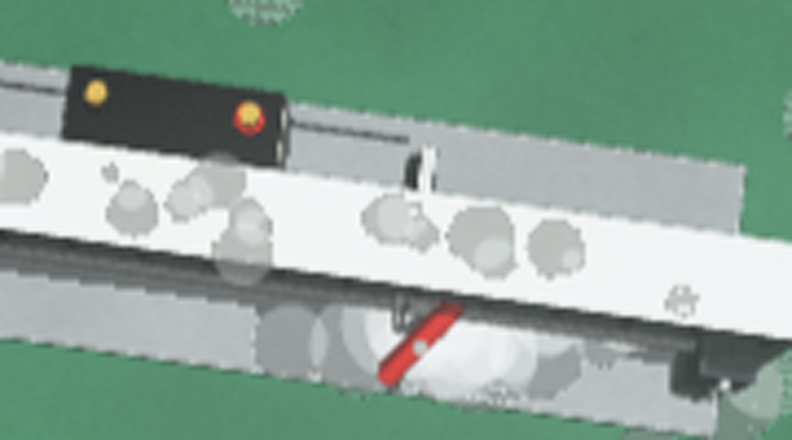

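View pics/sidec.png

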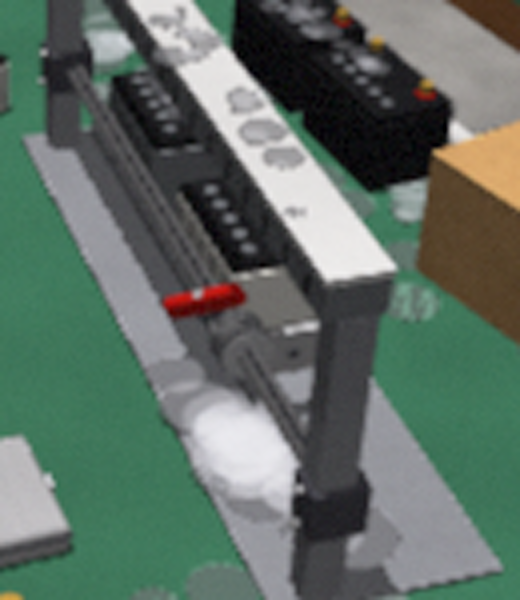

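```bash
cat > h.py <<'E'
import numpy as np, cv2
from rig import ctrl, viewer
from scipy.spatial.transform import Rotation as R
def ray(cal,px):
    M=cal["mtx"];E=cal["extrinsics"];px=np.atleast_2d(px).astype(float)
    x=(px[:,0]-M[0,2])/M[0,0];y=(px[:,1]-M[1,2])/M[1,1]
    d=np.c_[x,-y,-np.ones(len(x))]; d/=np.linalg.norm(d,axis=1)[:,None]
    return E[:3,3],d@E[:3,:3].T
def rayf(cal,px):
    M=cal["mtx"];E=cal["extrinsics"];px=np.atleast_2d(px).astype(float)
    x=(px[:,0]-M[0,2])/M[0,0];y=(px[:,1]-M[1,2])/M[1,1]
    r=np.hypot(x,y)+1e-12
    d=np.c_[np.sin(r)*x/r,-np.sin(r)*y/r,-np.cos(r)]
    return E[:3,3],d@E[:3,:3].T
def plane(o,d,z): return o+d*((z-o[2])/d[:,2])[:,None]
def tri(rs):
    A=0;b=0
    for o,d in rs:
        P=np.eye(3)-np.outer(d,d);A=A+P;b=b+P@o
    p=np.linalg.solve(A,b)
    return p,[np.linalg.norm((np.eye(3)-np.outer(d,d))@(p-o)) for o,d in rs]
def proj(cal,p,fish=False):
    M=cal["mtx"];E=cal["extrinsics"];q=(np.atleast_2d(p)-E[:3,3])@E[:3,:3]
    x,y,z=q[:,0],-q[:,1],-q[:,2]
    if fish:
        rr=np.hypot(x,y);th=np.arctan2(rr,z);k=th/np.maximum(rr,1e-9);x,y=x*k,y*k
    else: x,y=x/z,y/z
    return np.c_[x*M[0,0]+M[0,2],y*M[1,1]+M[1,2]]
def red(im):
    hsv=cv2.cvtColor(im,cv2.COLOR_BGR2HSV);h,s,v=cv2.split(hsv)
    return (((h<8)|(h>172))&(s>150)&(v>70)).astype(np.uint8)
def comps(m,a=20):
    n,l,st,c=cv2.connectedComponentsWithStats(m)
    return [(st[i],c[i],l==i) for i in range(1,n) if st[i,4]>=a]
E
python3 - <<'E'
from h import *
t=cv2.imread("pics/top0.png"); s=cv2.imread("pics/side0.png")
ct=viewer.calibration("top");cs=viewer.calibration("side")
C=np.array([[42,47],[30,98],[758,148],[752,200]])/2.4+[90,95]
# order: crop pixel centres
P=plane(*ray(ct,C),326);print("trunk top corners\n",P.round(1),np.linalg.norm(P[0]-P[2]),np.linalg.norm(P[1]-P[3]),np.linalg.norm(P[0]-P[1]))
D=np.array([[383.9,138],[377.5,198.4],[139.2,165.8],[150.4,107.5]])
Q=plane(*ray(ct,D),6);print("plate\n",Q.round(1),np.linalg.norm(Q[0]-Q[1]),np.linalg.norm(Q[1]-Q[2]))
for n,im in(("top",t),("side",s)):
    for st,c,l in comps(red(im),8): print(n,st,c.round(1))
# trunking mask
g=cv2.cvtColor(t,cv2.COLOR_BGR2HSV)
E
```

```text
trunk top corners
 [[ 711.7  361.2  326. ]
 [ 658.1  372.7  326. ]
 [ 589.5 -374.2  326. ]
 [ 535.6 -365.3  326. ]] 745.5216020143936 748.018747050175 54.86358167651458
plate
 [[ 719.2 -399.7    6. ]
 [ 526.1 -370.6    6. ]
 [ 646.3  377.     6. ]
 [ 834.9  343.     6. ]] 195.34037076528693 757.230089344382
top [145  34   8   7  19] [148.6  37.9]
top [204  37   8   6  21] [207.5  40.2]
top [193 114   7   6  16] [196.8 117.4]
top [269 126   6   4  10] [271.9 128. ]
top [ 92 165   5   5   9] [ 94.7 167.8]
top [301 171  17  16  66] [308.7 178.6]
top [547 222   6   5  24] [549.3 224.1]
side [363 172   6   3  11] [365.5 173.4]
side [301 221  20   8  96] [310.7 224.7]
side [402 415   7   5  26] [405.1 417.5]
```

```bash
cat >> h.py <<'E'
yaw=np.radians(-9.35);O=np.array([625.8,-56.5,0])
Rr=R.from_euler('z',yaw).as_matrix()
def w2r(p): return (np.asarray(p)-O)@Rr
def r2w(p): return np.asarray(p)@Rr.T+O
E
python3 - <<'E'
from h import *
ct=viewer.calibration("top");cs=viewer.calibration("side")
p,e=tri([tuple(a if a.ndim==1 else a[0] for a in ray(ct,[310.5,179.1])),tuple(a if a.ndim==1 else a[0] for a in ray(cs,[309.5,223.5]))])
print("dot world",p,e,"rack",w2r(p))
p,e=tri([tuple(a if a.ndim==1 else a[0] for a in ray(ct,[308.7,178.6])),tuple(a if a.ndim==1 else a[0] for a in ray(cs,[310.7,224.7]))])
print("cent world",p,e,"rack",w2r(p))
f=lambda px,z:w2r(plane(*ray(ct,px),z)).round(1)
k=lambda x,y:[x/4.4+215,y/4.4+100]
print("battery lid far right/near right(clipped)/far left",f(k(285,93),101),f(k(275,165),101),f(k(70,66),101))
print("posts",f(k(249,114),116),f(k(96,91),116))
print("pad front/back top",f(k(408,180),95),f(k(422,180),95),f(k(436,150),95))
E
```

```text
dot world [ 566.81115297 -150.48400222  160.22125339] [np.float64(0.5222844284291136), np.float64(0.5222844284292361)] rack [ -42.93603322 -102.31898064  160.22125339]
cent world [ 571.73645983 -146.96368558  151.06290975] [np.float64(2.52482494302239), np.float64(2.5248249430226384)] rack [-38.64809052 -98.04524407 151.06290975]
battery lid far right/near right(clipped)/far left [[127.5   8.9 101. ]] [[ 77.2   8.6 101. ]] [[125.5 155.9 101. ]]
posts [[105.3  30.2 116. ]] [[106.5 133.9 116. ]]
pad front/back top [[ 81.1 -81.8  95. ]] [[ 82.5 -91.2  95. ]] [[104.4 -97.9  95. ]]
```

```bash
cat >> h.py <<'E'
a=np.radians(35)
n=np.array([-np.sin(a),0,np.cos(a)]);u=np.array([np.cos(a),0,np.sin(a)]);v=np.array([0,1.,0])
def bar(th): # th from upslope, rack frame
    x=np.cos(th)*u+np.sin(th)*v; return x,np.cross(n,x)
def toolR(th):
    x,y=bar(th); return Rr@np.c_[-x,y,-n]
def cur():
    s=ctrl.sense();q=s['ee_rot'];return s,s['eef_pos'],R.from_quat([q[1],q[2],q[3],q[0]])
def move(tp,tR):
    s,p,r=cur()
    d=(tp-p)/100; w=(R.from_matrix(tR)*r.inv()).as_rotvec()/(np.pi/2)
    print("pos",p.round(1),"shift",d.round(3),"turn",w.round(3),"deg",round(np.linalg.norm(w)*90,1),"F",s['force'].round(1),"T",s['wrist_torque'].round(2),"g",round(s['grip_width'],3),"t",s['time_s'],"j",s['joints'].round(2))
H=np.array([-36.4,-102.3,152.])
E
python3 - <<'E'
from h import *
print("handle w",r2w(H),"n",Rr@n)
move(r2w(H+n*(155+110)),toolR(-.6))
move(r2w(H+n*(155)),toolR(-.6))
E
```

```text
handle w [ 573.2634342  -151.52715009  152.        ] n [-0.56595608  0.09318607  0.81915204]
pos [180.9 492.8 404.3] shift [ 2.424 -6.197 -0.352] turn [ 0.017 -0.392 -0.254] deg 42.0 F [-0.9  0.1  0.3] T [ 0.03 -0.01  0.02] g 0.995 t 0.15 j [ 1.    0.31  1.5   0.    1.33 -0.22]
pos [180.9 492.8 404.3] shift [ 3.046 -6.299 -1.253] turn [ 0.017 -0.392 -0.254] deg 42.0 F [-0.9  0.1  0.3] T [ 0.03 -0.01  0.02] g 0.995 t 0.15 j [ 1.    0.31  1.5   0.    1.33 -0.22]
```

Call:
drive_tool([
  [[0.35,-0.45,0,0,0,0],[0.7,-0.9,0,0,0,0],[0.7,-0.9,0,0,0,0]],
], fingers=1, force=60)

```text
time_s: 0.52
eef_pos: [252.6, 400.9, 404.3]
ee_rot: [-0.0, 0.177, 0.984, -0.001]
force: [-1.1, 0.0, 0.1]
grip_width: 1.001
```

Call:
drive_tool([
  [[0.35,-0.45,0,0,0,0],[0.7,-0.9,0,0,0,0],[0.7,-0.9,0,0,0,0]],
])

```text
time_s: 0.9
eef_pos: [324.0, 309.4, 404.2]
ee_rot: [-0.0, 0.179, 0.984, -0.001]
force: [-0.6, 0.5, 0.1]
grip_width: 0.999
```

Call:
drive_tool([
  [[0.3,-0.48,0,0,-0.04,-0.03],[0.6,-0.95,0,0,-0.08,-0.06],[0.6,-0.95,0,0,-0.08,-0.06]],
])

```text
time_s: 1.27
eef_pos: [384.9, 213.3, 404.1]
ee_rot: [0.062, 0.227, 0.972, 0.01]
force: [-0.8, 0.5, -0.2]
grip_width: 0.999
```

Call:
drive_tool([
  [[0.15,-0.48,0,0,-0.05,-0.03],[0.3,-0.95,0,0,-0.1,-0.06],[0.3,-0.95,0,0,-0.1,-0.06]],
])

```text
time_s: 1.65
eef_pos: [415.1, 117.9, 404.0]
ee_rot: [0.138, 0.272, 0.952, 0.025]
force: [-0.9, 0.4, -0.5]
grip_width: 0.998
```

Call:
drive_tool([
  [[0.0,-0.48,0,0,-0.05,-0.03],[0.0,-0.95,0,0,-0.1,-0.06],[0.0,-0.95,0,0,-0.1,-0.06]],
])

```text
time_s: 2.02
eef_pos: [415.0, 22.7, 404.0]
ee_rot: [0.213, 0.314, 0.924, 0.04]
force: [-0.5, 0.0, -0.7]
grip_width: 1.004
```

```bash
python3 - <<'E'
from h import *
move(r2w(H+n*(155+110)),toolR(-.6))
E
```

```text
pos [415.   22.7 404. ] shift [ 0.082 -1.496 -0.35 ] turn [ 0.01  -0.113 -0.061] deg 11.6 F [-0.5  0.  -0.7] T [ 0.01  0.21 -0.07] g 1.004 t 2.025 j [-0.24 -0.    1.89  0.06  0.82 -1.18]
```

Call:
drive_tool([
  [[0.0,-0.48,0,0,-0.05,-0.03],[0.04,-0.9,-0.1,0.01,-0.11,-0.06],[0.04,-0.9,-0.1,0.01,-0.11,-0.06]],
])

```text
time_s: 2.4
eef_pos: [419.4, -67.0, 393.3]
ee_rot: [0.29, 0.355, 0.886, 0.065]
force: [0.1, 0.3, -0.4]
grip_width: 0.998
```

Call:
drive_tool([
  [[0.04,-0.5,-0.2,0,0,0],[0.04,-0.6,-0.25,0,0,0],[0.04,-0.6,-0.25,0,0,0]],
])

```text
time_s: 2.78
eef_pos: [424.0, -125.4, 368.1]
ee_rot: [0.289, 0.354, 0.887, 0.066]
force: [-0.4, 0.0, 0.3]
grip_width: 0.998
```

```bash
python3 - <<'E'
from h import *
move(r2w(H+n*(155+110)),toolR(-.6))
c=viewer.calibration("wrist"); im=viewer.capture("wrist")[:,:,::-1].copy()
cv2.imwrite("pics/w1.png",im)
m=red(im)
for st,cc,l in comps(m,60): print(st,cc.round(1))
print("pred handle",proj(c,r2w(H),True),proj(c,r2w(H+11*n),True),proj(c,r2w(H+11*n+37*bar(-.6)[0]),True),proj(c,r2w(H+11*n-37*bar(-.6)[0]),True))
E
```

```text
pos [ 424.  -125.4  368.1] shift [-0.007 -0.014  0.01 ] turn [-0.003 -0.005 -0.003] deg 0.6 F [-0.4  0.   0.3] T [ 0.02  0.25 -0.06] g 0.998 t 2.775 j [-0.6   0.08  1.93  0.43  0.62 -1.7 ]
[407 170  15  15  88] [413.  175.3]
[ 273  172   18   87 1145] [281.9 215.8]
pred handle [[278.15598899 212.52469262]] [[278.10610685 217.5895836 ]] [[278.00560708 262.02488366]] [[278.22991919 168.09144017]]
```

View pics/w1.png

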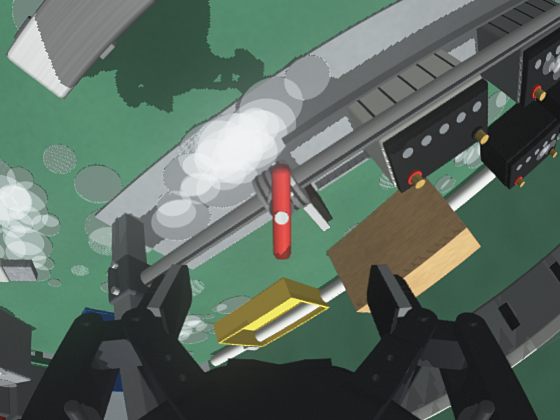

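```bash
python3 - <<'E'
from h import *
c=viewer.calibration("wrist"); im=cv2.imread("pics/w1.png")
m=red(im); L=max(comps(m,60),key=lambda q:q[0][4]); 
rc=cv2.minAreaRect(np.argwhere(L[2])[:,::-1].astype(np.float32)); print(rc)
# white dot
b=(im.min(2)>140); sub=np.zeros_like(b); sub[205:232,270:295]=b[205:232,270:295]
for st,cc,l in comps(sub.astype(np.uint8),10): print(st,cc)
def onplane(px,h):
    o,d=rayf(c,px);o=w2r(o);d=d@Rr
    t=((H+h*n-o)@n)/(d@n);return o+d*t[:,None]
for px in ([281,217.5],[281,173],[282.5,258]):
    p=onplane(px,11)[0];print(px,p.round(1), "along u",((p-H)@u).round(1),"y",p[1].round(1))
A=onplane([281,173],11)[0];B=onplane([282.5,258],11)[0];q=A-B if (A-B)@u>0 else B-A
print("len",np.linalg.norm(q),"angle",np.arctan2(q[1],q@u))
# battery, posts on z=116, lid z=101
E
python3 - <<'E'
import cv2
im=cv2.imread("pics/w1.png")
cv2.imwrite("pics/w1c.png",cv2.resize(im[90:280,240:480],None,fx=3.2,fy=3.2,interpolation=cv2.INTER_CUBIC))
E
```

```text
((281.3077087402344, 215.03846740722656), (86.00431060791016, 16.82197380065918), 88.99491119384766)
[275 211  14  14 148] [281.37162162 217.66216216]
[281, 217.5] [ -41.4 -100.4  161.9] along u 1.6 y -100.4
[281, 173] [-64.1 -81.7 146. ] along u -26.1 y -81.7
[282.5, 258] [ -18.  -118.3  178.3] along u 30.1 y -118.3
len 67.0568791314016 angle -0.5768991608793113
```

View pics/w1c.png

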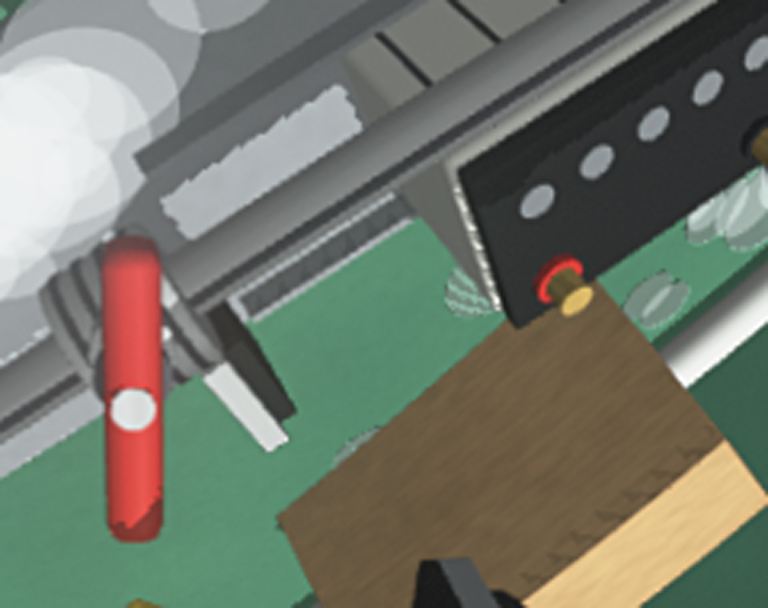

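```bash
python3 - <<'E'
from h import *
c=viewer.calibration("wrist")
f=lambda x,y,z:w2r(plane(*rayf(c,[x/3.2+240,y/3.2+90]),z)).round(1)[0]
print("lid far corner",f(515,325,101),"lid near corner",f(460,170,101))
print("case edge", f(497,305,95),f(455,180,95))
print("pad front far top corner",f(295,410,95),f(285,412,95), "pad front near", f(235,310,95))
print("post",f(576,295,116))
E
```

```text
lid far corner [125.6  11.3 101. ] lid near corner [ 26.4  10.  101. ]
case edge [115.5   8.6  95. ] [36.8  9.1 95. ]
pad front far top corner [101.  -78.6  95. ] [ 98.5 -82.   95. ] pad front near [ 31.7 -74.2  95. ]
post [105.9  33.  116. ]
```

```bash
cat >> h.py <<'E'
H=np.array([-36.4,-101.2,152.])+0.8*u
E
python3 - <<'E'
from h import *
move(r2w(H+n*(155+40)),toolR(-.58))
move(r2w(H+n*(155)),toolR(-.58))
E
```

```text
pos [ 423.9 -125.2  368.5] shift [ 0.398 -0.072 -0.563] turn [-0.01  -0.003  0.007] deg 1.1 F [-0.5  0.4  0.6] T [ 0.04  0.29 -0.  ] g 1.004 t 2.825 j [-0.6   0.08  1.93  0.43  0.62 -1.7 ]
pos [ 423.9 -125.2  368.5] shift [ 0.625 -0.109 -0.89 ] turn [-0.01  -0.003  0.007] deg 1.1 F [-0.5  0.4  0.6] T [ 0.04  0.29 -0.  ] g 1.004 t 2.825 j [-0.6   0.08  1.93  0.43  0.62 -1.7 ]
```

Call:
drive_tool([
  [[0.2,-0.035,-0.28,-0.01,0,0.007],[0.4,-0.07,-0.56,-0.01,-0.003,0.007],[0.52,-0.09,-0.73,-0.01,-0.003,0.007],[0.625,-0.11,-0.89,-0.01,-0.003,0.007],[0.625,-0.11,-0.89,-0.01,-0.003,0.007]],
])

```text
time_s: 3.45
eef_pos: [486.9, -134.5, 279.1]
ee_rot: [0.293, 0.345, 0.889, 0.063]
force: [-0.4, -0.5, -0.7]
grip_width: 1.002
```

```bash
python3 - <<'E'
from h import *
move(r2w(H+n*(155)),toolR(-.58))
im=viewer.capture("wrist")[:,:,::-1].copy()
cv2.imwrite("pics/w2.png",im)
im=viewer.capture("side")[:,:,::-1].copy()
cv2.imwrite("pics/s2.png",cv2.resize(im[130:290,220:400],None,fx=3.5,fy=3.5))
E
```

```text
pos [ 486.9 -134.5  279.1] shift [-0.005 -0.016  0.003] turn [-0.    -0.001 -0.002] deg 0.2 F [-0.4 -0.5 -0.7] T [0.05 0.29 0.03] g 1.002 t 3.45 j [-0.54  0.34  1.87  0.55  0.41 -1.82]
```

View pics/w2.png

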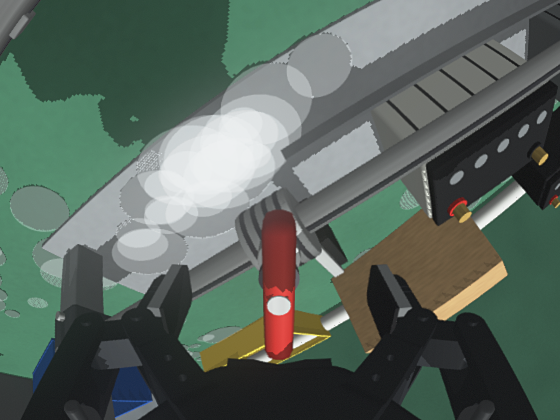

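View pics/s2.png

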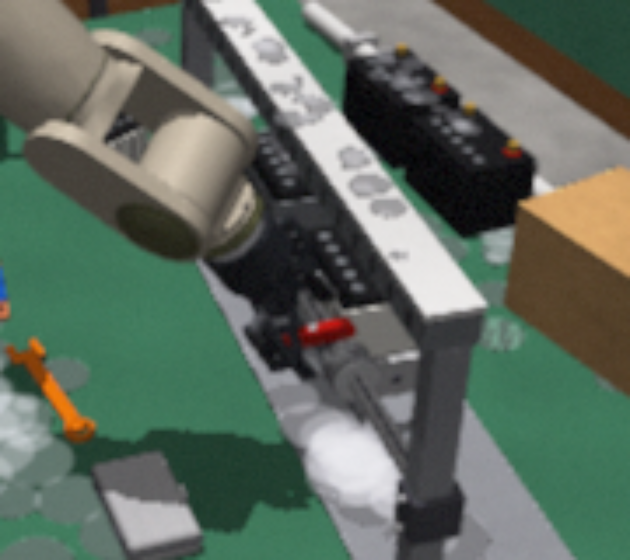

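Handle dot at (278,306) sits midway between the fingers (pads at about 180 and 378), bar parallel to the pads. Closing.

Call:
drive_tool([
  [[0,0,0,0,0,0],[0,0,0,0,0,0],[0,0,0,0,0,0],[0,0,0,0,0,0],[0,0,0,0,0,0],[0,0,0,0,0,0]],
], fingers=-1, force=70)

```text
time_s: 4.3
eef_pos: [486.5, -135.1, 280.5]
ee_rot: [0.294, 0.345, 0.889, 0.062]
force: [-4.5, 2.4, 6.0]
grip_width: 0.148
```

```bash
python3 - <<'E'
from h import *
move(r2w(H+n*(155)),toolR(-.58))
print((Rr@n*0.3/(np.pi/2)).round(3),(Rr@n*0.95/(np.pi/2)).round(3))
E
```

```text
pos [ 486.5 -135.1  280.5] shift [-0.001 -0.01  -0.011] turn [ 0.     0.    -0.001] deg 0.1 F [-4.5  2.4  6. ] T [ 0.16  0.4  -0.07] g 0.148 t 4.3 j [-0.54  0.34  1.87  0.55  0.41 -1.82]
[-0.108  0.018  0.156] [-0.342  0.056  0.495]
```

Call:
drive_tool([
  [[0,0,0,-0.036,0.006,0.052],[0,0,0,-0.072,0.012,0.104],[0,0,0,-0.108,0.018,0.156]],
])

```text
time_s: 4.68
eef_pos: [486.5, -135.0, 280.6]
ee_rot: [0.3, 0.208, 0.931, 0.017]
force: [-2.1, 1.3, 3.3]
grip_width: 0.149
```

```bash
python3 - <<'E'
from h import *
move(r2w(H+n*(155)),toolR(-.58+.95))
s=ctrl.sense();print(w2r(s['eef_pos'])-n*155-H, s['force']@Rr,s['wrist_torque']@Rr)
E
```

```text
pos [ 486.5 -135.   280.6] shift [-0.001 -0.011 -0.012] turn [-0.233  0.038  0.337] deg 37.0 F [-2.1  1.3  3.3] T [ 0.35  0.23 -0.1 ] g 0.149 t 4.675 j [-0.54  0.34  1.87  0.55  0.41 -2.12]
[-0.0290027   1.06401986  1.160763  ] [-2.27741157  0.98928782  3.30683816] [ 0.31221962  0.2803175  -0.10249701]
```

Call:
drive_tool([
  [[0,0,0,-0.06,0.01,0.085],[0,0,0,-0.12,0.02,0.17],[0,0,0,-0.175,0.029,0.255],[0,0,0,-0.233,0.038,0.337],[0,0,0,-0.24,0.04,0.347],[0,0,0,-0.24,0.04,0.347]],
])

```text
time_s: 5.42
eef_pos: [486.6, -135.0, 280.7]
ee_rot: [0.289, -0.107, 0.948, -0.082]
force: [-0.8, 1.9, 1.1]
grip_width: 0.15
```

```bash
python3 - <<'E'
from h import *
move(r2w(H+n*(155)+[0,30,0]),toolR(-.58+.97))
s=ctrl.sense();print(w2r(s['eef_pos'])-n*155-H, s['force']@Rr,s['wrist_torque']@Rr)
print(Rr@v)
im=viewer.capture("wrist")[:,:,::-1].copy()
cv2.imwrite("pics/w3.png",im)
E
```

```text
pos [ 486.6 -135.   280.7] shift [ 0.047  0.285 -0.012] turn [-0.001 -0.     0.002] deg 0.2 F [-0.8  1.9  1.1] T [0.21 0.06 0.13] g 0.15 t 5.425 j [-0.54  0.34  1.87  0.55  0.41 -2.78]
[0.03790356 1.13662575 1.22463854] [-1.0955285   1.77638343  1.1200908 ] [0.20110133 0.09777036 0.13122928]
[0.16246495 0.98671431 0.        ]
```

View pics/w3.png

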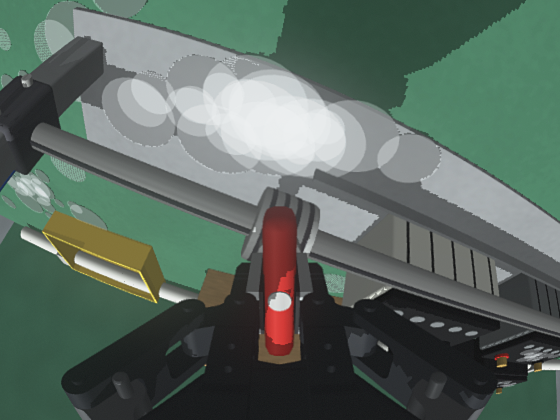

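The bar is still aligned with the tool (dot at (280,301)), so the screw turned with it by about 0.97 rad. Now a 30 mm slide.

Call:
drive_tool([
  [[0.012,0.075,0,0,0,0],[0.025,0.15,0,0,0,0],[0.037,0.225,0,0,0,0],[0.049,0.296,0,0,0,0],[0.049,0.296,0,0,0,0]],
])

```text
time_s: 6.1
eef_pos: [491.6, -104.6, 280.7]
ee_rot: [0.289, -0.107, 0.948, -0.081]
force: [-0.5, 1.8, 1.8]
grip_width: 0.152
```

```bash
python3 - <<'E'
from h import *
move(r2w(H+n*(155)+[0,72,0]),toolR(-.58+.97))
s=ctrl.sense();print(w2r(s['eef_pos'])-n*155-H, s['force']@Rr,s['wrist_torque']@Rr)
im=viewer.capture("top")[:,:,::-1].copy()
cv2.imwrite("pics/t3.png",cv2.resize(im[95:205,200:400],None,fx=4,fy=4,interpolation=cv2.INTER_CUBIC))
E
```

```text
pos [ 491.6 -104.6  280.7] shift [ 0.065  0.395 -0.012] turn [-0.001 -0.     0.001] deg 0.1 F [-0.5  1.8  1.8] T [0.26 0.05 0.08] g 0.152 t 6.1 j [-0.47  0.34  1.87  0.48  0.39 -2.67]
[ 0.05164194 31.94626333  1.23927476] [-0.82612432  1.63809697  1.81275757] [0.24871854 0.09413711 0.07581554]
```

View pics/t3.png

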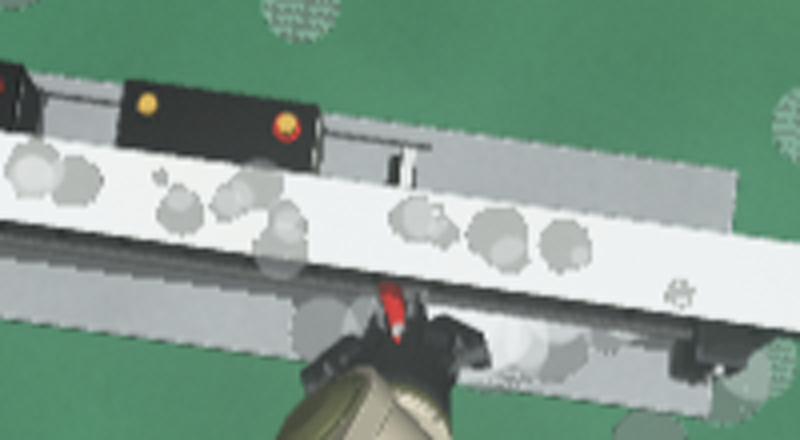

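The pad (390–405,165 in the crop) has moved with the collar; the battery (lid edge at 320) hasn't. Going on 40 mm.

Call:
drive_tool([
  [[0.016,0.1,0,0,0,0],[0.033,0.2,0,0,0,0],[0.049,0.3,0,0,0,0],[0.065,0.395,0,0,0,0],[0.065,0.395,0,0,0,0]],
])

```text
time_s: 6.78
eef_pos: [498.2, -65.0, 280.7]
ee_rot: [0.289, -0.107, 0.948, -0.081]
force: [-0.1, 2.6, 1.9]
grip_width: 0.153
```

```bash
python3 - <<'E'
from h import *
move(r2w(H+n*(155)+[0,82,0]),toolR(-.58+.97))
s=ctrl.sense();print(w2r(s['eef_pos'])-n*155-H, s['force']@Rr,s['wrist_torque']@Rr)
im=viewer.capture("top")[:,:,::-1].copy()
cv2.imwrite("pics/t4.png",cv2.resize(im[105:155,215:355],None,fx=5.6,fy=5.6,interpolation=cv2.INTER_CUBIC))
im=viewer.capture("wrist")[:,:,::-1].copy()
cv2.imwrite("pics/w4.png",im)
im=viewer.capture("side")[:,:,::-1].copy()
cv2.imwrite("pics/s4.png",cv2.resize(im[170:260,260:370],None,fx=6,fy=6,interpolation=cv2.INTER_CUBIC))
E
```

```text
pos [498.2 -65.  280.7] shift [ 0.015  0.098 -0.012] turn [-0.001 -0.     0.   ] deg 0.1 F [-0.1  2.6  1.9] T [0.2  0.04 0.03] g 0.153 t 6.775 j [-0.38  0.33  1.87  0.37  0.36 -2.49]
[ 0.08852513 72.07383653  1.24345329] [-0.49108638  2.51366795  1.87710964] [0.19044638 0.07663479 0.03218185]
```

View pics/t4.png

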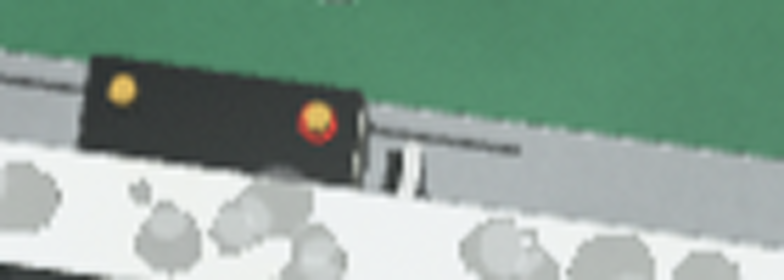

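View pics/w4.png

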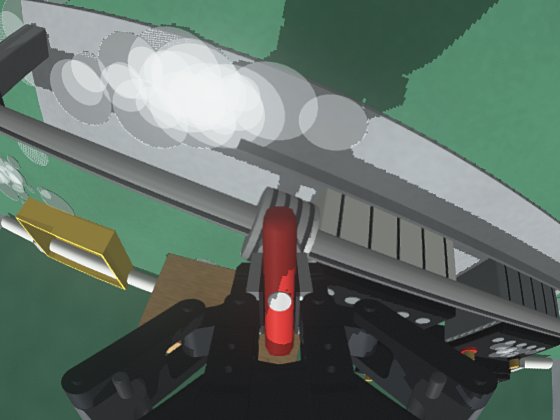

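View pics/s4.png

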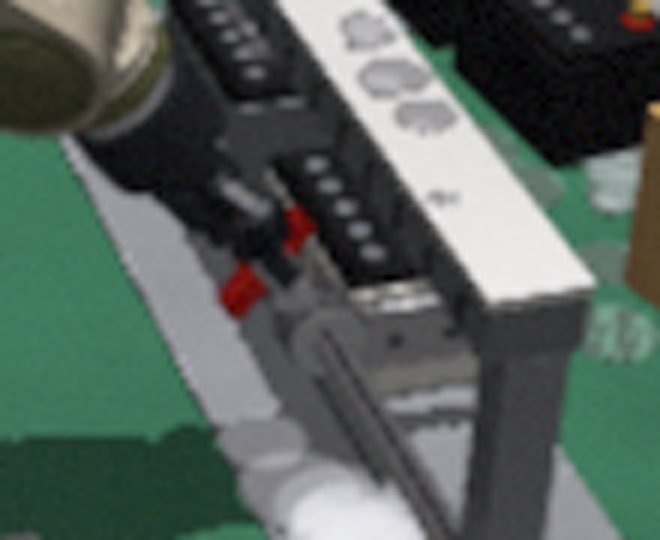

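Pad front ≈ (388,170) in the top crop, case end ≈ (364,160): about 13 mm left. Going 8 mm then small steps with force checks.

Call:
drive_tool([
  [[0.006,0.04,0,0,0,0],[0.013,0.08,0,0,0,0],[0.013,0.08,0,0,0,0]],
])

```text
time_s: 7.3
eef_pos: [499.4, -57.3, 280.6]
ee_rot: [0.289, -0.107, 0.948, -0.081]
force: [1.3, 1.0, -0.1]
grip_width: 0.15
```

Call:
drive_tool([
  [[0.0016,0.01,0,0,0,0],[0.0033,0.02,0,0,0,0]],
])

```text
time_s: 7.55
eef_pos: [499.8, -55.3, 280.7]
ee_rot: [0.289, -0.107, 0.948, -0.081]
force: [-0.6, -1.3, 1.5]
grip_width: 0.148
```

```bash
cat > st.py <<'E'
from h import *
s=ctrl.sense();print(s['time_s'],(w2r(s['eef_pos'])-n*155-H).round(2), (s['force']@Rr).round(2),(s['wrist_torque']@Rr).round(2))
E
python3 st.py
```

```text
7.55 [ 0.09 81.91  1.24] [-0.42 -1.42  1.52] [-0.35  0.2  -0.32]
```

Call:
drive_tool([
  [[0.0016,0.01,0,0,0,0],[0.0016,0.01,0,0,0,0]],
])

```text
time_s: 7.8
eef_pos: [499.9, -54.2, 280.7]
ee_rot: [0.289, -0.107, 0.948, -0.081]
force: [-0.4, -2.0, 0.9]
grip_width: 0.152
```

Call:
drive_tool([
  [[0.0016,0.01,0,0,0,0],[0.0016,0.01,0,0,0,0]],
])

```text
time_s: 8.05
eef_pos: [500.1, -53.2, 280.7]
ee_rot: [0.289, -0.107, 0.948, -0.081]
force: [-0.4, -0.3, 0.9]
grip_width: 0.151
```

```bash
python3 st.py; python3 - <<'E'
from h import *
im=viewer.capture("top")[:,:,::-1].copy()
cv2.imwrite("pics/t5.png",cv2.resize(im[105:155,235:335],None,fx=8,fy=8,interpolation=cv2.INTER_CUBIC))
E
```

```text
8.05 [ 0.09 84.06  1.25] [-0.3  -0.36  0.9 ] [-0.18  0.16 -0.21]
```

View pics/t5.png

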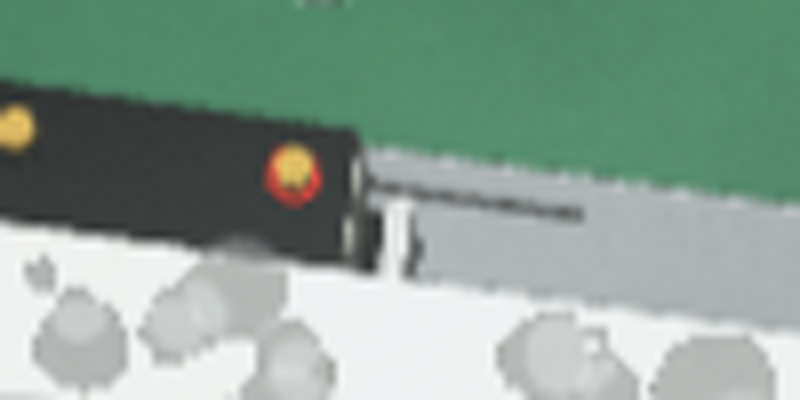

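Pad's black edge (370,245) is within a pixel or so of the case's white end (352,235). Continuing in steps of 1 mm or less.

Call:
drive_tool([
  [[0.0016,0.01,0,0,0,0],[0.0016,0.01,0,0,0,0]],
])

```text
time_s: 8.35
eef_pos: [500.3, -52.1, 280.7]
ee_rot: [0.289, -0.107, 0.948, -0.081]
force: [-1.2, -1.8, 0.3]
grip_width: 0.151
```

Call:
drive_tool([
  [[0.0012,0.007,0,0,0,0],[0.0012,0.007,0,0,0,0]],
])

```text
time_s: 8.6
eef_pos: [500.4, -51.4, 280.7]
ee_rot: [0.289, -0.107, 0.948, -0.081]
force: [-0.1, -0.4, 1.0]
grip_width: 0.151
```

```bash
python3 st.py
```

```text
8.6 [8.00e-02 8.59e+01 1.23e+00] [-0.06 -0.43  0.99] [-0.28  0.19 -0.29]
```

Call:
drive_tool([
  [[0.0012,0.007,0,0,0,0],[0.0012,0.007,0,0,0,0]],
])

```text
time_s: 8.85
eef_pos: [500.5, -50.6, 280.7]
ee_rot: [0.289, -0.107, 0.948, -0.081]
force: [-0.3, -1.3, 0.6]
grip_width: 0.153
```

```bash
python3 st.py
```

```text
8.85 [8.000e-02 8.665e+01 1.230e+00] [-0.07 -1.36  0.61] [-0.24  0.14 -0.29]
```

Call:
drive_tool([
  [[0.0012,0.007,0,0,0,0],[0.0012,0.007,0,0,0,0]],
])

```text
time_s: 9.1
eef_pos: [500.6, -49.9, 280.7]
ee_rot: [0.289, -0.107, 0.948, -0.081]
force: [-0.4, -1.8, 1.0]
grip_width: 0.149
```

```bash
python3 st.py
```

```text
9.1 [8.000e-02 8.741e+01 1.230e+00] [-0.14 -1.81  0.99] [-0.24  0.24 -0.26]
```

Call:
drive_tool([
  [[0.001,0.006,0,0,0,0],[0.001,0.006,0,0,0,0]],
])

```text
time_s: 9.35
eef_pos: [500.8, -49.3, 280.7]
ee_rot: [0.289, -0.107, 0.948, -0.081]
force: [-1.1, -3.2, 1.2]
grip_width: 0.152
```

```bash
python3 st.py
```

```text
9.35 [ 0.1  87.95  1.25] [-0.56 -3.35  1.19] [-0.51  0.24 -0.39]
```

Call:
drive_tool([
  [[0.001,0.006,0,0,0,0],[0.001,0.006,0,0,0,0]],
])

```text
time_s: 9.6
eef_pos: [500.8, -49.1, 280.7]
ee_rot: [0.289, -0.107, 0.948, -0.082]
force: [-3.4, -6.0, 1.4]
grip_width: 0.155
```

```bash
python3 st.py
```

```text
9.6 [ 0.09 88.16  1.26] [-2.4  -6.52  1.44] [-0.96  0.4  -0.72]
```

Contact: the y force rose from about 1.5 to 6.5 N and the advance stalled (0.2 of 0.6 mm). Now tightening while holding a light push.

Call:
drive_tool([
  [[0.0004,0.003,0,0.036,-0.006,-0.052],[0.0004,0.003,0,0.072,-0.012,-0.104],[0.0004,0.003,0,0.108,-0.018,-0.156]],
])

```text
time_s: 9.98
eef_pos: [500.7, -49.1, 280.6]
ee_rot: [0.298, 0.037, 0.953, -0.037]
force: [-3.6, -6.2, 1.5]
grip_width: 0.153
```

```bash
python3 st.py; python3 -c "
from h import *
move(r2w(H+n*155+[0,88.2,0]),toolR(-.58))"
```

```text
9.975 [4.000e-02 8.816e+01 1.200e+00] [-2.54 -6.73  1.46] [-1.07  0.43 -0.5 ]
pos [500.7 -49.1 280.6] shift [-0.     0.    -0.012] turn [ 0.24  -0.039 -0.347] deg 38.2 F [-3.6 -6.2  1.5] T [-0.99  0.6  -0.5 ] g 0.153 t 9.975 j [-0.35  0.34  1.87  0.32  0.35 -2.11]
```

Call:
drive_tool([
  [[0.0003,0.003,0,0.06,-0.01,-0.087],[0.0003,0.003,0,0.12,-0.02,-0.174],[0.0003,0.003,0,0.18,-0.03,-0.26],[0.0003,0.003,0,0.24,-0.039,-0.347],[0.0003,0.003,0,0.24,-0.039,-0.347]],
])

```text
time_s: 10.6
eef_pos: [500.7, -49.2, 280.6]
ee_rot: [0.294, 0.347, 0.888, 0.062]
force: [-2.8, -5.1, 1.0]
grip_width: 0.15
```

```bash
python3 st.py; python3 -c "
from h import *
move(r2w(H+n*155+[0,88.2,0]),toolR(-.58));s=ctrl.sense();print('axial',s['wrist_torque']@(Rr@n), s['tau'])"
```

```text
10.6 [5.000e-02 8.805e+01 1.220e+00] [-1.92 -5.48  1.02] [-0.9  0.4 -0.8]
pos [500.7 -49.2 280.6] shift [-0.     0.002 -0.012] turn [-0.001 -0.     0.001] deg 0.1 F [-2.8 -5.1  1. ] T [-0.82  0.54 -0.8 ] g 0.15 t 10.6 j [-0.35  0.34  1.87  0.32  0.35 -1.44]
axial -0.1390733212192582 [  4.17470142 -37.45918751 -21.66673958   0.59358342  -0.85876554
   0.5115399 ]
```

Call:
drive_tool([
  [[0.0002,0.001,0,0.011,-0.002,-0.016],[0.0002,0.001,0,0.022,-0.004,-0.031],[0.0002,0.001,0,0.022,-0.004,-0.031]],
], force=100)

```text
time_s: 10.98
eef_pos: [500.7, -49.2, 280.7]
ee_rot: [0.292, 0.372, 0.878, 0.071]
force: [-4.0, -5.5, 2.8]
grip_width: 0.145
```

```bash
python3 st.py; python3 -c "
from h import *
move(r2w(H+n*155+[0,88.2,0]),toolR(-.58));s=ctrl.sense();print('axial',s['wrist_torque']@(Rr@n), s['tau'])"
```

```text
10.975 [-2.000e-02  8.808e+01  1.260e+00] [-3.07 -6.07  2.83] [-1.67  0.56  0.77]
pos [500.7 -49.2 280.7] shift [ 0.     0.001 -0.013] turn [-0.021  0.003  0.03 ] deg 3.3 F [-4.  -5.5  2.8] T [-1.55  0.82  0.77] g 0.145 t 10.975 j [-0.35  0.34  1.87  0.32  0.35 -1.39]
axial 1.5849208643471455 [  2.16657177 -36.75792575 -21.74448609   2.25613318  -1.09798115
   1.7077807 ]
```

Axial torque jumped from about 0.1 to 1.6 N m, so the screw is on its stop. Letting go.

Call:
drive_tool([
  [[0,0,0,0,0,0],[0,0,0,0,0,0],[0,0,0,0,0,0],[0,0,0,0,0,0],[0,0,0,0,0,0]],
], fingers=1)

```text
time_s: 11.6
eef_pos: [500.7, -49.2, 280.7]
ee_rot: [0.292, 0.372, 0.878, 0.071]
force: [-0.3, 0.0, -0.1]
grip_width: 0.999
```

```bash
python3 st.py; python3 - <<'E'
from h import *
print(Rr@n)
c=viewer.calibration("wrist")
im=viewer.capture("wrist")[:,:,::-1].copy()
cv2.imwrite("pics/w6.png",im)
E
```

```text
11.6 [-2.000e-02  8.811e+01  1.260e+00] [-0.29 -0.02 -0.1 ] [-0.    0.26 -0.03]
[-0.56595608  0.09318607  0.81915204]
```

View pics/w6.png

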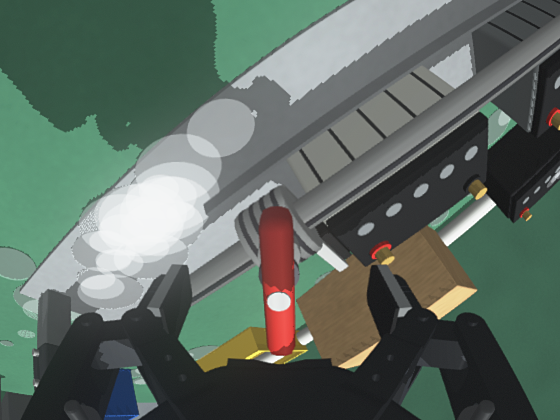

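Fingers are clear of the bar (dot (279,301), fingers at 180 and 378). Pad rests at the battery's end (335,235). Retreating along the screw axis.

Call:
drive_tool([
  [[-0.15,0.025,0.22,0,0,0],[-0.35,0.06,0.5,0,0,0],[-0.63,0.1,0.92,0,0,0],[-0.63,0.1,0.92,0,0,0]],
])

```text
time_s: 12.15
eef_pos: [436.9, -38.9, 375.5]
ee_rot: [0.295, 0.371, 0.878, 0.071]
force: [0.1, 0.0, 0.6]
grip_width: 1.004
```

```bash
python3 st.py; python3 - <<'E'
from h import *
c=viewer.calibration("wrist")
im=viewer.capture("wrist")[:,:,::-1].copy()
cv2.imwrite("pics/w7.png",cv2.resize(im[100:300,200:480],None,fx=2.8,fy=2.8,interpolation=cv2.INTER_CUBIC))
L=max(comps(red(im),60),key=lambda q:q[0][4]); ys,xs=np.nonzero(L[2])
print(L[0],cv2.minAreaRect(np.c_[xs,ys].astype(np.float32)))
def onplane(px,h):
    o,d=rayf(c,px);o=w2r(o);d=d@Rr
    t=((H+h*n-o)@n)/(d@n);return o+d*t[:,None]
A=onplane([xs[ys<ys.min()+4].mean(),ys.min()],11)[0];B=onplane([xs[ys>ys.max()-4].mean(),ys.max()],11)[0];q=A-B if (A-B)@u>0 else B-A
print("len",np.linalg.norm(q),"angle",np.arctan2(q[1],q@u),(A+B)/2)
im=viewer.capture("top")[:,:,::-1].copy()
cv2.imwrite("pics/t7f.png",im)
cv2.imwrite("pics/t7.png",cv2.resize(im[100:200,215:395],None,fx=4.4,fy=4.4,interpolation=cv2.INTER_CUBIC))
E
```

```text
12.15 [-64.61  87.83  96.04] [0.05 0.05 0.57] [0.   0.24 0.05]
[ 268  159   19   89 1221] ((277.10638427734375, 202.97836303710938), (88.19376373291016, 16.7750186920166), 87.95458984375)
len 69.89114125772416 angle -0.5987462885810826 [-42.65434624 -13.16810217 161.04918009]
```

View pics/w7.png

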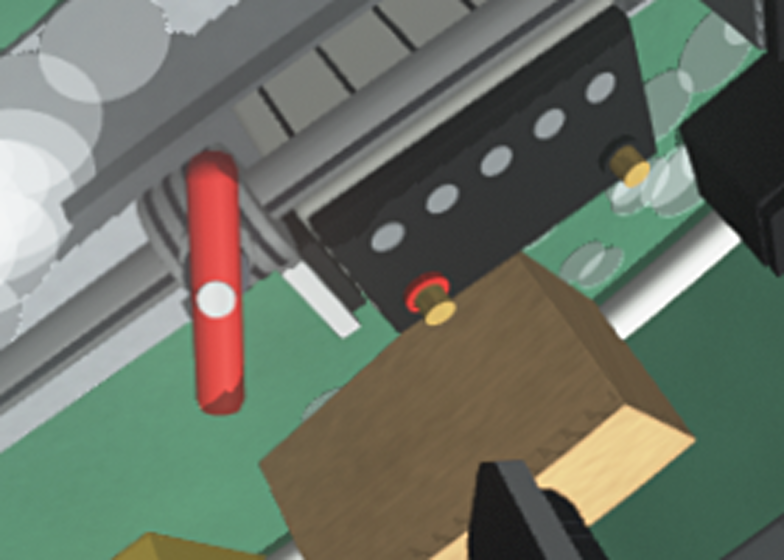

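View pics/t7.png

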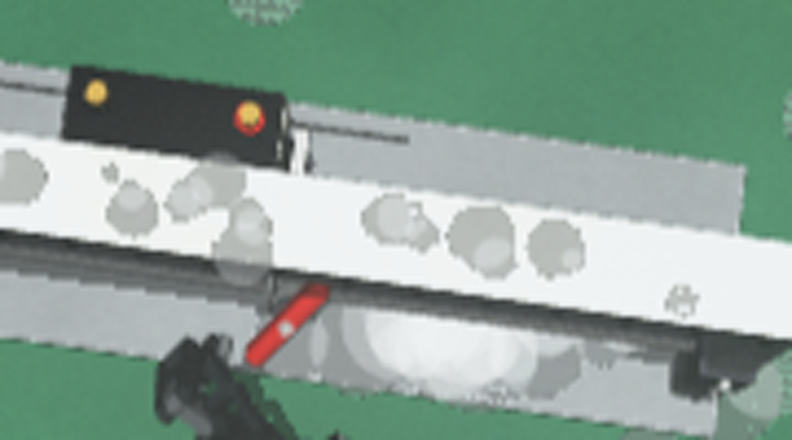

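```bash
python3 - <<'E'
from h import *
a=cv2.imread("pics/top0.png");b=cv2.imread("pics/t7f.png")
def yel(im):
    h,s,v=cv2.split(cv2.cvtColor(im,cv2.COLOR_BGR2HSV)); m=((h>8)&(h<35)&(s>100)&(v>150)).astype(np.uint8); k=np.zeros_like(m);k[110:135,228:280]=m[110:135,228:280]
    return [(c.round(2),int(st[4])) for st,c,l in comps(k,4)]
print(yel(a),yel(b))
g=lambda i:np.float32(cv2.cvtColor(i[114:140,225:277],cv2.COLOR_BGR2GRAY)); print(cv2.phaseCorrelate(g(a),g(b)), np.abs(g(a)-g(b)).mean())
s=ctrl.sense();print(s['force'],s['time_s'],np.abs(s['dq']).max())
print(ctrl.finish_job())
E
```

```text
[(array([236.5, 120.5]), 16), (array([271.05, 125.33]), 21)] [(array([236.5, 120.5]), 16), (array([271.1 , 125.45]), 20)]
((0.018224648650591035, 0.49436475720674267), 0.9992336771452215) 2.0347633
[-0.03960202  0.46882428  0.12822543] 12.25 0.034243977016644805
the job is handed in; nothing more can be done
None
```

The job is done and handed in at about 12.3 s. I turned the T-handle about 0.97 rad to slacken it and slid the collar about 87 mm. I stopped when the y force rose from about 1.5 N to 6.5 N and the advance stalled. I then tightened the screw to its stop, opened the fingers and backed off about 115 mm along the screw axis.

**Last checks**
- **Set screw:** the torque about the screw axis jumped to 1.6 N m at the stop. The bar then measured -0.599 rad in the wrist camera, against the -0.6 rad expected when tight.
- **Pad:** both the wrist and top pictures show it against the end of the battery case.
- **Battery:** the top-view post centroids match the start to about 0.1 px, so I saw no shift. A whole-patch image correlation gave 0.02 px in columns but 0.49 px in rows. That would be across the tray, and the posts don't show it, so I put it down to the pad now being in that patch.
- **Robot:** the external force read about 0.5 N, which is at noise level, with nothing touching.

I kept clear of the other things on the shelf but did not check them one by one at the end.

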